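Set up a hand torch level on V-blocks for laser marking

TASK

Set up the hand torch on the slide table for laser marking, so that it lies level and centred over the table. Build it up from below, one piece at a time: the riser on its marked outline (the longer one) and then the small V-block centred on top of the riser, the large V-block on the other outline, both grooves running lengthwise with the table, and last the torch laid in the two grooves, its thick head in the large V-block and its thin body in the small one. Set each piece down square to the table without dropping it, and leave the drinking glass and the wooden coaster where they are.

Things in the scene. Friction and masses are not known exactly. Their poses are not given: they have to be found in the camera images.
- slide: Fixed aluminium slide table, left or right of the robot. Flat top plate 240 (x) x 150 mm (y) with small holes, its upper face 60 mm above the bench. Origin under the plate's centre at bench height; x runs lengthwise, away from the handwheel at its -x end. Torch laid properly: axis 110 mm above the bench along the table's x, head to +x, torch origin above the table's origin.
- mark_riser: Black laser-marked rectangle on the slide table's plate where the riser goes: the one nearer the handwheel, drawn about 3 mm outside the riser's footprint, 64 mm along the table by 44 mm across. Flat. Origin at its centre on the plate's upper face, x along the table's x; 104 mm from the other outline's centre.
- mark_large: Black laser-marked rectangle on the slide table's plate where the large V-block goes: the one farther from the handwheel, drawn about 3 mm outside the block's footprint, 32 mm along the table by 56 mm across. Flat. Origin at its centre on the plate's upper face, x along the table's x.
- riser: Riser: plain ground steel slab 64 x 44 x 16 mm (x, y, z), two dark dots on top, about 0.34 kg. Lies flat on the bench. Origin at the centre of its underside. Grip it across its 44 mm width (along its y).
- vsmall: Small steel V-block, 32 mm long (x, the groove's direction), 40 mm wide (y), 28 mm high, about 0.23 kg; a 90 degree groove 28 mm wide at the top and 14 mm deep runs along x. Stands on the bench groove up. Origin at the centre of its underside; alike either way round. Grip it across its 40 mm width.
- vlarge: Large steel V-block, 32 mm long (x, the groove's direction), 56 mm wide (y), 40 mm high, about 0.44 kg; a 90 degree groove 44 mm wide at the top and 22 mm deep runs along x. Stands on the bench groove up. Origin at the centre of its underside; alike either way round. Grip it across its 56 mm width.
- torch: Black aluminium hand torch (flashlight), 165 mm long, about 0.2 kg, lying level in its open box. Origin on its axis near its centre of mass; x along the axis towards the lens. Thick head, diameter 45 mm, x = +24 to +80 mm; short cone; thin body, diameter 28 mm, x = +14 to -85 mm. Grip it across the body, fingers centred at x = -8 mm, at axis height (48 mm above the bench in its box).
- tray: Fixed open cardboard box, 194 (x) x 92 mm, walls 16 mm high, with two white foam saddles 76 mm wide, up to 44 mm high, holding the torch: head at x = +30 to +74 mm, tail at x = -78 to -38 mm. Between them the torch's body is free, the box floor 7 mm above the bench. Origin under its centre at bench height; x towards the torch's head. On the other side of the robot from the slide table.
- glass: Bystander: clear drinking glass standing on the bench beyond the work, 78 mm in diameter at the rim, 75 mm high. Origin at the centre of its underside. Leave it alone.
- coaster: Bystander: round wooden coaster lying on the bench beyond the work, 96 mm in diameter, 9 mm thick. Origin at the centre of its underside. Leave it alone.
Mind the look-alikes: they are no part of the job. There is more than one size of the torch; the one meant has the size given above. Leave any pink look-alike of the riser alone.

How it is judged:
By the outcome, as a careful person would: the job done as asked, in the order asked, and still so for the second after the job is handed in, with the robot touching nothing.
It also fails if it takes over 120 s, if anything falls off the work surface, if the arm or the gripper's body presses on something with over 40 N, if the wrist force passes 120 N, or if a joint passes its speed limit or range.

ROBOT

A 6-joint arm with a two-finger parallel gripper is mounted at the origin on the work surface. World frame = base frame: x ahead of the robot, y to its left, z up, the work surface at z = 0. Lengths are in m, angles in rad, forces in N, time in s.
With the tool pointing down it reaches from about 0.25 to 0.775 m from the base axis. Payload 4 kg.
Tool frame: the origin (TCP) lies midway between the tips of the shut fingers; the grasp point (between the pads) lies 19 mm behind it; z points along the fingers, y is the line along which they close (so a half turn about z gives the same grasp; the last joint's range is limited). The gripper opens to 94 mm and grips with 3 to 60 N. Pads are 16 mm wide; open, the fingers measure 119 mm over their backs; the gripper's body (75 mm by 177 mm) begins 78 mm behind the grasp point.
Start: joints at [1.202, 0.087, 1.371, -0, 1.684, -0.103], TCP at [0.144, 0.531, 0.206] pointing down, gripper open.
Joint ranges: [-3.1, 3.1], [-0.76, 2.03], [0.27, 2.55], [-1.08, 4.22], [0.17, 2.65], [-2.57, 2.57]. Speed limits (rad/s): [2.79, 2.79, 3.14, 3.14, 3.14, 3.14].

INTERFACE

Orientations are given as [roll, pitch, yaw] about the fixed x, y, z axes, in that order (R = Rz(yaw) Ry(pitch) Rx(roll)).
In Python, from bench import robot gives the robot as it stands.
- The arm moves only by the tool servo_tool, never from a script. Its argument "moves" is a list of rows, each a list of 5 numbers: the shift along the tool's x, y, z in units of 25 mm (1.0 is 25 mm), then the turn about the tool's z in units of 6 degrees (1.0 is 6 degrees), then the closure, from 0 (fully open) to 1 (shut). In form: [[dx, dy, dz, yaw, gripper], ...]. A call has 1 to 10 rows; each row is the pose to reach, as a shift and turn from the pose commanded when the call began, along the tool's axes at that moment; what a row does not reach only later rows make up. A row lasts 1/12 s, in which the tool goes at most 41.7 mm and 7.16 degrees, less where a joint would pass 70% of its speed; a pose out of reach is approached as far as the arm can. A call with a gripper value outside its range is refused whole. The fingers move at their own pace and stop on an object; the grip force is fixed at half the most. Time passes only in rows, so rows that repeat a pose let the fingers close. It gives the time, the measured TCP pose, the force, the opening and the grip force at its end, in the units of the state.
- robot.get_obs(): the state, without advancing time (a new reading comes with each control period).
- robot.snapshot(name): name is "side" or "top"; returns a dict with "image" (480x640x3 uint8, blue, green, red), "fx", "fy", "cx", "cy" (pixels), "k1" (the pictures are not rectified: a ray, as slopes to the right and down, at radius r is drawn at 1 + k1 r^2 times it, then the intrinsics apply), "eye" and "orientation" of the camera in the world. Camera axes: x right, y down, z forward; pixel columns grow to the right and rows downward; lengths in m; the calibration is good to about 2 mm. A picture is of the moment at which its call begins. There is no depth.
- robot.close_job(): hands the job in; it is judged then, once.
The state is a dict: "time": time; "joint_positions": joint angles; "qvel": joint speeds; "joint_torque": joint torques, N m; "tool_pos": TCP position; "ee_rot": TCP orientation; "wrist_force": force on the tool from outside, world axes, zero at the start; "wrist_torque": the same for the moment, N m; "width": finger opening in m; "finger_force": force on a finger pad.
Only numpy, scipy, OpenCV 4.12 (cv2) and the standard library are available. Lean on these libraries where they do the work, as an engineer would, in place of code of your own. Each camera call takes 0.05 s, during which the arm holds its last target. There are 200 camera calls.

## Working session

There is one attempt and no reset: what is moved stays moved. The work goes in short steps, Python scripts to look and compute and a tool call to move; the robot and the scene stay as the last step left them, time stands still between calls to the robot, and variables do not carry over. Pictures are saved under pics/ and viewed, at most 14 in all, crops included, and the job is handed in when it is done.

Besides the shell and the picture viewer there is one more tool, called after "Call:" as a command line: name --pt "numbers of a row" for each row, then --argument value for the rest. servo_tool: Moves the arm, as the interface text tells. Its arguments: {"type":"object","properties":{"moves":{"type":"array"}},"required":["moves"]}

```bash
ls; mkdir -p pics; python3 - <<'E'
from bench import robot
import cv2
for n in("top","side"):
    s=robot.snapshot(n); cv2.imwrite(f"pics/{n}0.png",s["image"])
    print({k:v for k,v in s.items() if k!="image"})
print(robot.get_obs())
E
```

```text
pics
{'fx': 446.0618011985701, 'fy': 446.0618011985701, 'cx': 323.54533789049253, 'cy': 240.76247489394794, 'k1': -0.06414535500152048, 'eye': array([0.54041341, 0.00235354, 0.81687941]), 'orientation': array([-3.10850204e+00, -1.43989641e-03, -1.56628397e+00])}
{'fx': 579.8990976999579, 'fy': 579.8990976999579, 'cx': 317.1164422805978, 'cy': 236.3153883849166, 'k1': -0.13497684461014542, 'eye': array([0.45664974, 0.66041578, 0.81043025]), 'orientation': array([-2.39065006,  0.01624877, -2.99859737])}
{'time': 0.1, 'joint_positions': array([ 1.20189653e+00,  8.78651120e-02,  1.37206145e+00, -8.97888261e-06,
        1.68357607e+00, -1.03062392e-01]), 'qvel': array([-1.96381695e-03, -7.19179162e-04, -1.47190294e-03,  4.66864591e-04,
        2.59651000e-03, -9.31026658e-05]), 'joint_torque': array([ 1.90663610e-03, -3.41251945e+01, -3.03302193e+01,  7.20031606e-02,
        3.04565567e-02, -8.82922177e-05]), 'tool_pos': array([0.14431037, 0.53023931, 0.20445108]), 'ee_rot': array([-3.13969189e+00, -1.87622024e-04,  2.87575407e+00]), 'wrist_force': array([-0.97881197, -0.04624081,  0.4267872 ]), 'wrist_torque': array([ 0.06883108, -0.00483834,  0.007078  ]), 'finger_force': 0.0, 'width': 0.09421801762939779}
```

View pics/top0.png

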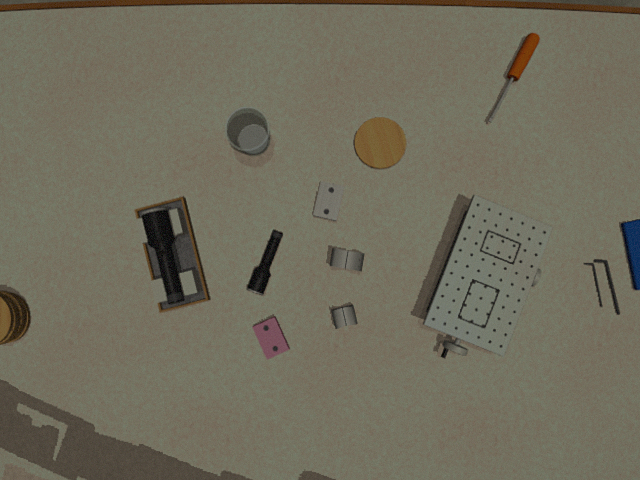

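View pics/side0.png

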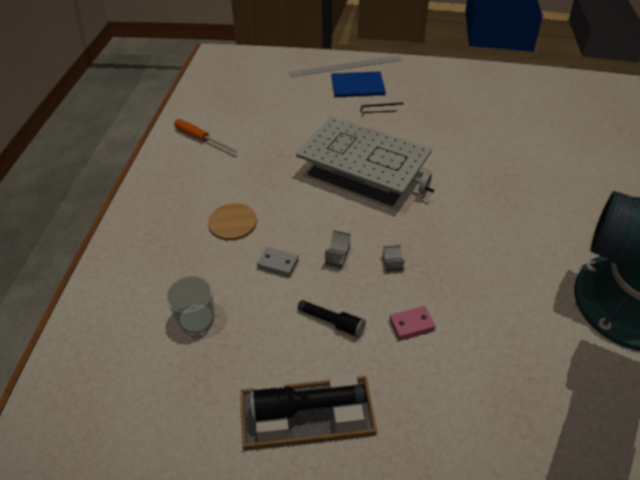

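The top view shows these candidates:
- **Riser:** grey slab at (328,201). The pink slab at (271,337) is a look-alike.
- **V-blocks:** the large one is at (345,259) and the small one at (343,316).
- **Torch:** the large one in the box at (165,255). The small loose torch at (265,262) is a look-alike.
- **Slide table:** (487,275), with its handwheel at (450,347).
- **Marks:** the riser's at (478,303), the large V-block's at (500,247).

I choose the grey riser and the boxed torch, and will check them in close crops.

```bash
cat > h.py <<'E'
import numpy as np, cv2
from scipy.spatial.transform import Rotation as R
def P(s): 
    Rm=R.from_euler('xyz',s['orientation']).as_matrix(); return Rm,np.array(s['eye'])
def proj(s,X):
    Rm,e=P(s); c=(np.atleast_2d(X)-e)@Rm; a=c[:,:2]/c[:,2:]; r2=(a**2).sum(1,keepdims=True)
    return a*(1+s['k1']*r2)*[s['fx'],s['fy']]+[s['cx'],s['cy']]
def ray(s,px,z):
    Rm,e=P(s); d=(np.atleast_2d(px).astype(float)-[s['cx'],s['cy']])/[s['fx'],s['fy']]; a=d.copy()
    for _ in range(20): a=d/(1+s['k1']*(a**2).sum(1,keepdims=True))
    w=np.c_[a,np.ones(len(a))]@Rm.T; z=np.broadcast_to(z,len(w))
    return e+w*((z-e[2])/w[:,2])[:,None]
def crop(im,x0,y0,x1,y1,k,step=10):
    o=cv2.resize(im[y0:y1,x0:x1],None,fx=k,fy=k,interpolation=cv2.INTER_CUBIC)
    o=cv2.convertScaleAbs(o,alpha=1.5)
    for x in range(-(-x0//step)*step,x1,step):
        u=int((x-x0+.5)*k); cv2.line(o,(u,0),(u,5),(0,255,255),1)
        if x%(2*step)==0: cv2.putText(o,str(x),(u-10,15),0,.35,(0,255,255),1)
    for y in range(-(-y0//step)*step,y1,step):
        v=int((y-y0+.5)*k); cv2.line(o,(0,v),(5,v),(0,255,255),1); cv2.putText(o,str(y),(7,v+4),0,.35,(0,255,255),1)
    return o
E
python3 - <<'E'
import cv2,numpy as np,pickle
from bench import robot
from h import *
S={n:robot.snapshot(n) for n in("top","side")}
pickle.dump(S,open("s0.pkl","wb"))
t=S["top"]["image"]
a=crop(t,305,175,375,335,3.7); b=crop(t,420,188,556,360,3.7)
H=max(a.shape[0],b.shape[0]); pad=lambda o:cv2.copyMakeBorder(o,0,H-o.shape[0],0,4,cv2.BORDER_CONSTANT)
m=cv2.hconcat([pad(a),pad(b)]);m=m[:600,:800];print(m.shape);cv2.imwrite("pics/c1.png",m)
cv2.imwrite("pics/c2.png",crop(t,128,190,298,315,4.7)[:600,:800])
E
```

```text
(600, 770, 3)
```

View pics/c1.png

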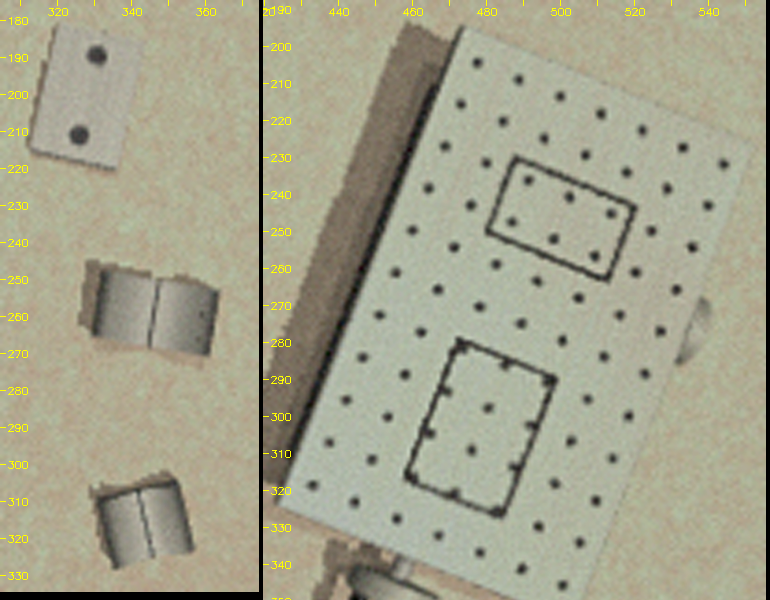

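View pics/c2.png

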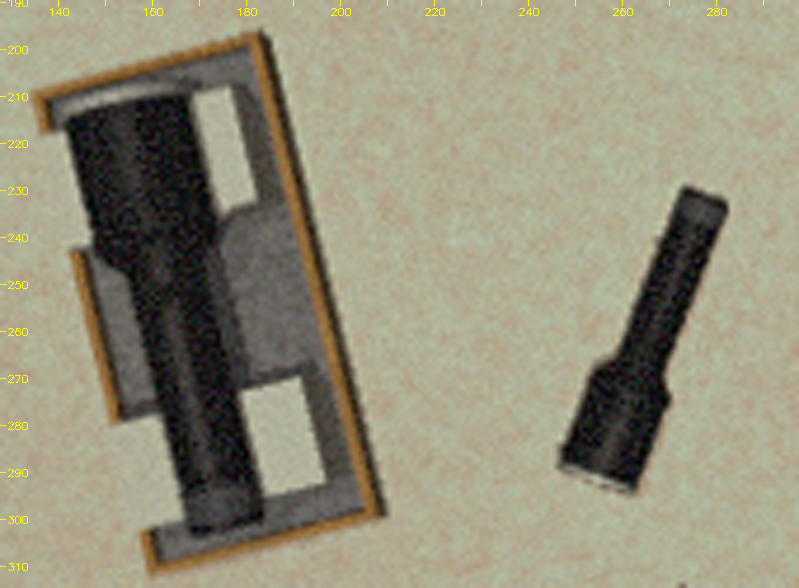

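Crop 1 shows these:
- **Riser:** grey with two dots, at (330.7,189.4) and (325.9,211).
- **V-blocks:** grooves run roughly along image vertical.
- **Marks:** both outlines are sharp, centred near (500,247) and (478,303).

Crop 2 shows the boxed torch with its lens end near (155,212) and tail near (176,301). The loose torch is clearly smaller, so it is the look-alike.

```bash
cat > fit.py <<'E'
import pickle
from h import *
from scipy.optimize import least_squares
S=pickle.load(open("s0.pkl","rb")); T=S["top"]
ca=lambda L:[(305+u/3.7-.5,175+v/3.7-.5) for u,v in L]
cb=lambda L:[(420+(u-263)/3.7-.5,188+v/3.7-.5) for u,v in L]
cc=lambda L:[(128+u/4.7-.5,190+v/4.7-.5) for u,v in L]
def pose(p,M): 
    M=np.array(M,float)/1000; c,s=np.cos(p[2]),np.sin(p[2])
    return np.c_[p[0]+c*M[:,0]-s*M[:,1],p[1]+s*M[:,0]+c*M[:,1],M[:,2]]
def fit(M,px,g,name):
    r=least_squares(lambda p:(proj(T,pose(p,M))-px).ravel(),g)
    print(name,r.x.round(4),"deg",np.degrees(r.x[2]).round(2),"res px",np.abs(r.fun).reshape(-1,2).round(1).tolist()); return r.x
box=lambda a,b,z:[(a,b,z),(a,-b,z),(-a,-b,z),(-a,b,z)]   # image TL,TR,BR,BL if yaw~0
E
python3 - <<'E'
from fit import *
D={}
px=ca([(57,25),(143,40),(115,168),(28,150),(97,55),(79,135)])
w=ray(T,px,.016); print("riser dot dist",np.linalg.norm(w[4]-w[5])); dd=np.linalg.norm(w[4]-w[5])*500
D['riser']=fit(box(32,22,16)+[(dd,0,16),(-dd,0,16)],px,[.6,0,-.2],'riser')
D['vlarge']=fit(box(16,28,40)+[(16,0,18),(-16,0,18)],ca([(102,268),(219,290),(210,356),(93,335),(159,280),(150,349)]),[.5,0,-.1],'vlarge')
D['vsmall']=fit(box(16,20,28)+[(16,0,14),(-16,0,14)],ca([(100,495),(176,480),(194,552),(117,568),(139,490),(154,557)]),[.4,0,.1],'vsmall')
D['ml']=fit(box(16,28,60),cb([(515,157),(635,207),(608,280),(487,233)]),[.5,-.3,-.3],'ml') 
D['mr']=fit(box(32,22,60),cb([(460,341),(555,379),(501,515),(407,478)]),[.4,-.3,-.3],'mr')
for n in('ml','mr'):pass
w=ray(T,cb([(515,157),(635,207),(608,280),(487,233)]),.06);print("ml sides",[np.linalg.norm(w[i]-w[i-1]).round(4) for i in range(4)])
w=ray(T,cb([(460,341),(555,379),(501,515),(407,478)]),.06);print("mr sides",[np.linalg.norm(w[i]-w[i-1]).round(4) for i in range(4)])
d=D['ml'][:2]-D['mr'][:2];print("marks",np.hypot(*d),np.degrees(np.arctan2(d[1],d[0])))
w=ray(T,cb([(462,27),(752,148),(277,505)]),.06);print("plate",np.linalg.norm(w[0]-w[1]),np.linalg.norm(w[0]-w[2]),((w[1]+w[2])/2)[:2], "mid marks",(D['ml'][:2]+D['mr'][:2])/2)
# torch
D['torch']=fit([(80,0,48),(-85,0,48)],cc([(129,105),(228,523)]),[.5,.3,.2],'torch')
w=ray(T,cc([(129,105),(228,523)]),.048);print("len",np.linalg.norm(w[0]-w[1]),w[:,:2])
pickle.dump(D,open("d.pkl","wb"))
# overlay
M={'riser':[(32,22),(22,16),16],'vlarge':0}
ims={n:S[n]["image"].copy() for n in S}
k=4
for n in S:
    im=cv2.resize(ims[n],None,fx=k,fy=k,interpolation=cv2.INTER_CUBIC)
    def poly(X,c=(0,0,255)): cv2.polylines(im,[np.int32((proj(S[n],X)+.5)*k)],True,c,1,cv2.LINE_AA)
    poly(pose(D['riser'],box(32,22,16)))
    for o,a,b,z,g in(('vlarge',16,28,40,18),('vsmall',16,20,28,14)):
        poly(pose(D[o],box(a,b,z)));poly(pose(D[o],[(a,0,g),(-a,0,g)]),(255,0,0))
    poly(pose(D['ml'],box(16,28,60)));poly(pose(D['mr'],box(32,22,60)))
    pm=(D['ml'][:2]+D['mr'][:2])/2;d=D['ml'][:2]-D['mr'][:2]
    poly(pose([*pm,np.arctan2(d[1],d[0])],box(120,75,60)))
    poly(pose(D['torch'],[(80,0,48),(-85,0,48)]))
    ims[n]=im
sd=ims["side"]
a=sd[115*k:285*k,250*k:440*k]; cv2.imwrite("pics/o1.png",cv2.convertScaleAbs(a,alpha=1.4)); print(a.shape)
E
```

```text
riser dot dist 0.04014018489568545
riser [ 0.64   -0.0062 -0.2076] deg -11.9 res px [[0.2, 0.8], [0.4, 0.3], [0.5, 0.2], [0.1, 0.0], [0.5, 0.1], [0.3, 0.1]]
vlarge [ 0.5343 -0.0392 -0.1619] deg -9.28 res px [[0.3, 0.5], [0.4, 0.2], [0.2, 0.1], [0.3, 0.5], [0.1, 0.0], [0.4, 1.0]]
vsmall [ 0.4333 -0.0358  0.2202] deg 12.62 res px [[0.3, 1.7], [1.3, 0.8], [0.4, 0.9], [1.0, 0.3], [0.1, 0.3], [0.3, 1.0]]
ml [ 0.5566 -0.3016 -0.3721] deg -21.32 res px [[0.8, 2.2], [1.8, 0.6], [1.0, 1.8], [1.9, 1.0]]
mr [ 0.46   -0.2633 -0.378 ] deg -21.66 res px [[0.6, 1.4], [1.5, 0.6], [0.5, 1.3], [1.3, 0.7]]
ml sides [np.float64(0.0378), np.float64(0.0612), np.float64(0.0364), np.float64(0.061)]
mr sides [np.float64(0.0677), np.float64(0.048), np.float64(0.0676), np.float64(0.0472)]
marks 0.10386761534636482 -21.647802544359124
plate 0.14853930537849724 0.23727512310730114 [ 0.50758401 -0.28094528] mid marks [ 0.50828897 -0.28247778]
torch [0.5404 0.2766 0.2511] deg 14.39 res px [[0.4, 1.6], [0.4, 1.6]]
len 0.15917613163755517 [[0.61500274 0.29565944]
 [0.46079499 0.25620047]]
(680, 760, 3)
```

View pics/o1.png

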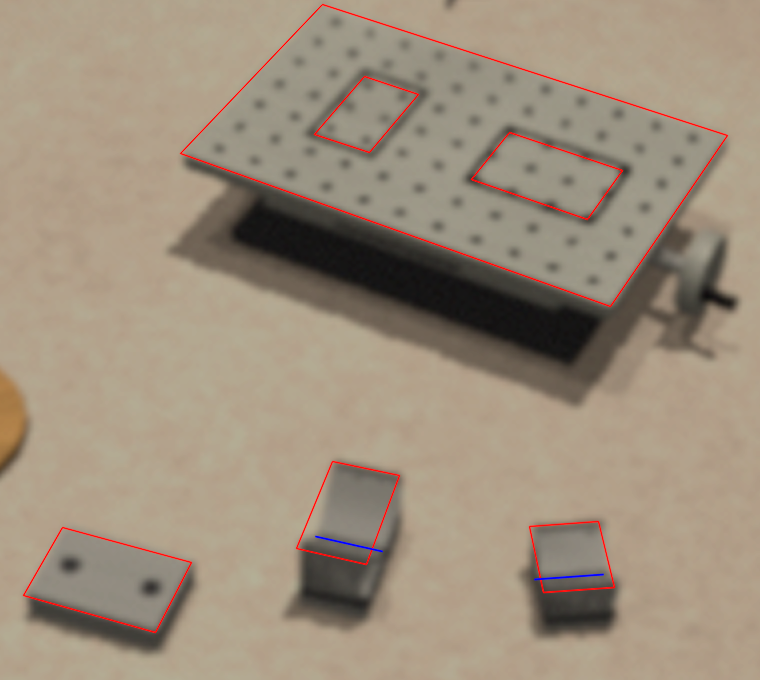

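The side view confirms the fits to within about half a pixel. The reprojected riser, V-blocks, marks and plate all line up. Next I write the move planner and go above the riser.

```bash
cat > go.py <<'E'
# python3 go.py [-m] "x y z yawdeg" ...  -> move rows from the commanded pose; -m: targets are for the measured pose
import sys,json,os,numpy as np
from bench import robot
a=sys.argv[1:]; meas='-m' in a; a=[i for i in a if i!='-m']
c=json.load(open('c.json')) if os.path.exists('c.json') else [.144,.531,.206,np.degrees(1.202+.103+np.pi/2)]
o=robot.get_obs(); m=np.r_[o['tool_pos'],np.degrees(o['ee_rot'][2])%360]
off=np.array(c)-m; print("t",round(o['time'],2),"meas",m.round(4),"cmd-meas mm",(off[:3]*1e3).round(2),off[3].round(2),"F",o['wrist_force'].round(1),"w",round(o['width'],4),"tilt",np.degrees(o['ee_rot'][:2]).round(2))
y=np.radians(c[3]); X=np.array([np.cos(y),np.sin(y),0]);Y=np.array([np.sin(y),-np.cos(y),0])
for s in a:
    t=np.array([float(v) for v in s.split()])
    if meas: t=t+off
    d=t[:3]-c[:3]; r=np.round([d@X/.025,d@Y/.025,-d[2]/.025,-(t[3]-c[3])/6],2)
    print(r.tolist(),"rows>=",np.ceil(max(np.linalg.norm(r[:3])*25/41.7,abs(r[3])*6/7.16)))
    p=np.array(c[:3])+(r[0]*X+r[1]*Y)*.025-[0,0,r[2]*.025]; e=[*p,c[3]-6*r[3]]
if a: json.dump([float(v) for v in e],open('c.json','w'))
E
python3 go.py "0.44 0.22 0.16 168.1"; cat c.json
python3 - <<'E'
from fit import *
w=ray(T,cc([(35,93),(265,33),(385,515),(150,573)]),.016);print(w[:,:2],w.mean(0)); d=w[0]+w[1]-w[2]-w[3];print(np.degrees(np.arctan2(d[1],d[0])),np.linalg.norm(d)/2)
E
```

```text
t 0.2 meas [1.444000e-01 5.304000e-01 2.047000e-01 1.647723e+02] cmd-meas mm [-0.35  0.61  1.25] -0.0 F [-0.3 -0.1 -0.1] w 0.0939 tilt [-1.7992e+02 -1.0000e-02]
[-14.69, -8.89, 1.84, -0.55] rows>= 11.0
[0.4399733910006999, 0.22008622285343032, 0.15999999999999998, 168.07099226457242][[0.62272834 0.34512172]
 [0.64608414 0.25506948]
 [0.46111548 0.20600693]
 [0.43798347 0.29699477]] [0.54197786 0.27579822 0.016     ]
14.728554746370746 0.1911373160581413
```

Call:
servo_tool --pt "-7.34 -4.44 0.92 -0.27 0" --pt "-7.34 -4.44 0.92 -0.27 0" --pt "-7.34 -4.44 0.92 -0.27 0" --pt "-7.34 -4.44 0.92 -0.27 0" --pt "-7.34 -4.44 0.92 -0.27 0" --pt "-7.34 -4.44 0.92 -0.27 0" --pt "-7.34 -4.44 0.92 -0.27 0" --pt "-7.34 -4.44 0.92 -0.27 0" --pt "-7.34 -4.44 0.92 -0.27 0"

```text
time: 0.95
tool_pos: [0.2916, 0.3764, 0.1827]
ee_rot: [3.141, -0.001, 2.905]
wrist_force: [0.2, -0.1, 0.4]
width: 0.0944
finger_force: 0.0
```

```bash
python3 - <<'E'
import json,numpy as np
c=[.144,.531,.206,np.degrees(1.202+.103+np.pi/2)];y=np.radians(c[3])
X=np.array([np.cos(y),np.sin(y)]);Y=np.array([np.sin(y),-np.cos(y)])
p=np.array(c[:2])+.025*(-7.34*X-4.44*Y);json.dump([*map(float,p),.206-.023,c[3]+1.62],open('c.json','w'))
E
python3 go.py "0.466 0.185 0.15 168.1"
```

```text
t 0.95 meas [  0.2916   0.3764   0.1827 166.467 ] cmd-meas mm [ 0.25 -0.67  0.29] -0.08 F [ 0.2 -0.1  0.4] w 0.0944 tilt [ 1.7995e+02 -3.0000e-02]
[-8.56, -5.78, 1.32, -0.28] rows>= 7.0
```

Call:
servo_tool --pt "-8.56 -5.78 1.32 -0.28 0" --pt "-8.56 -5.78 1.32 -0.28 0" --pt "-8.56 -5.78 1.32 -0.28 0" --pt "-8.56 -5.78 1.32 -0.28 0" --pt "-8.56 -5.78 1.32 -0.28 0" --pt "-8.56 -5.78 1.32 -0.28 0" --pt "-8.56 -5.78 1.32 -0.28 0" --pt "-8.56 -5.78 1.32 -0.28 0" --pt "-8.56 -5.78 1.32 -0.28 0"

```text
time: 1.7
tool_pos: [0.4658, 0.1861, 0.1494]
ee_rot: [3.141, -0.001, 2.934]
wrist_force: [-0.8, 0.2, -0.5]
width: 0.094
finger_force: 0.0
```

```bash
python3 go.py "0.64 -0.0062 0.10 168.1"
```

```text
t 1.7 meas [4.658000e-01 1.861000e-01 1.494000e-01 1.681248e+02] cmd-meas mm [ 0.04 -1.17  0.58] -0.05 F [-0.8  0.2 -0.5] w 0.094 tilt [ 1.7995e+02 -7.0000e-02]
[-8.39, -6.04, 2.0, -0.0] rows>= 7.0
```

Call:
servo_tool --pt "-8.39 -6.04 2.0 0 0" --pt "-8.39 -6.04 2.0 0 0" --pt "-8.39 -6.04 2.0 0 0" --pt "-8.39 -6.04 2.0 0 0" --pt "-8.39 -6.04 2.0 0 0" --pt "-8.39 -6.04 2.0 0 0" --pt "-8.39 -6.04 2.0 0 0" --pt "-8.39 -6.04 2.0 0 0" --pt "-8.39 -6.04 2.0 0 0" --pt "-8.39 -6.04 2.0 0 0"

```text
time: 2.53
tool_pos: [0.6397, -0.0035, 0.1003]
ee_rot: [3.14, 0.0, 2.936]
wrist_force: [-0.6, 0.7, 0.7]
width: 0.0936
finger_force: 0.0
```

```bash
python3 go.py -m "0.64 -0.0062 0.03 168.1" "0.64 -0.0062 0.0035 168.1"
```

```text
t 2.53 meas [ 6.397000e-01 -3.500000e-03  1.003000e-01  1.682479e+02] cmd-meas mm [ 0.15 -2.68 -0.29] -0.18 F [-0.6  0.7  0.7] w 0.0936 tilt [179.93   0.  ]
[-0.03, -0.1, 2.81, 0.02] rows>= 2.0
[-0.03, -0.1, 3.87, 0.02] rows>= 3.0
```

Call:
servo_tool --pt "-0.03 -0.1 1.0 0.02 0" --pt "-0.03 -0.1 2.0 0.02 0" --pt "-0.03 -0.1 2.81 0.02 0" --pt "-0.03 -0.1 3.3 0.02 0" --pt "-0.03 -0.1 3.6 0.02 0" --pt "-0.03 -0.1 3.87 0.02 0" --pt "-0.03 -0.1 3.87 0.02 0" --pt "-0.03 -0.1 3.87 0.02 0"

```text
time: 3.2
tool_pos: [0.6411, -0.0087, 0.0038]
ee_rot: [3.141, 0.001, 2.932]
wrist_force: [-0.3, 0.2, -0.6]
width: 0.0939
finger_force: 0.0
```

```bash
python3 go.py
```

```text
t 3.2 meas [ 6.411000e-01 -8.700000e-03  3.800000e-03  1.679769e+02] cmd-meas mm [-1.02 -0.07 -0.5 ] -0.03 F [-0.3  0.2 -0.6] w 0.0939 tilt [1.7998e+02 9.0000e-02]
```

Call:
servo_tool --pt "0.02 0.1 0 0 0" --pt "0.02 0.1 0 0 0" --pt "0.02 0.1 0 0 1" --pt "0.02 0.1 0 0 1" --pt "0.02 0.1 0 0 1" --pt "0.02 0.1 0 0 1" --pt "0.02 0.1 0 0 1" --pt "0.02 0.1 0 0 1" --pt "0.02 0.1 0 0 1" --pt "0.02 0.1 0 0 1"

```text
time: 4.03
tool_pos: [0.6406, -0.0066, 0.0027]
ee_rot: [-3.142, -0.0, 2.931]
wrist_force: [0.0, -1.6, -0.7]
width: 0.0441
finger_force: 0.5
```

```bash
python3 - <<'E'
import json; from bench import robot
import numpy as np
c=json.load(open('c.json'));y=np.radians(c[3])
c[0]+=.0005*np.cos(y)+.0025*np.sin(y);c[1]+=.0005*np.sin(y)-.0025*np.cos(y);json.dump(c,open('c.json','w'))
for i in range(3):
    robot.snapshot("top");o=robot.get_obs();print(o['tool_pos'].round(4),o['ee_rot'].round(4))
E
python3 go.py; cat c.json
```

```text
[ 0.6406 -0.0066  0.0027] [-3.1415e+00 -1.0000e-04  2.9313e+00]
[ 0.6406 -0.0066  0.0026] [-3.1415e+00 -1.0000e-04  2.9313e+00]
[ 0.6406 -0.0066  0.0027] [-3.1415 -0.      2.9313]
t 4.18 meas [ 6.406000e-01 -6.600000e-03  2.700000e-03  1.679532e+02] cmd-meas mm [-0.46  0.35  0.55] -0.0 F [-0.2 -0.6  0.1] w 0.0439 tilt [-180.   -0.]
[0.6401491877823782, -0.00624562109199229, 0.003249999999999989, 167.95099226457242]
```

```bash
python3 go.py "0.6402 -0.0062 0.13 167.95"; python3 -c "
from bench import robot;print(robot.get_obs()['finger_force'])"
```

```text
t 4.18 meas [ 6.406000e-01 -6.600000e-03  2.700000e-03  1.679532e+02] cmd-meas mm [-0.46  0.35  0.55] -0.0 F [-0.2 -0.6  0.1] w 0.0439 tilt [-180.   -0.]
[-0.0, 0.0, -5.07, 0.0] rows>= 4.0
29.99608039855957
```

Call:
servo_tool --pt "0 0 -0.3 0 1" --pt "0 0 -1 0 1" --pt "0 0 -2 0 1" --pt "0 0 -3.3 0 1" --pt "0 0 -4.5 0 1" --pt "0 0 -5.07 0 1" --pt "0 0 -5.07 0 1" --pt "0 0 -5.07 0 1"

```text
time: 4.85
tool_pos: [0.6409, -0.0065, 0.1302]
ee_rot: [3.141, 0.001, 2.931]
wrist_force: [-0.4, -0.3, -4.2]
width: 0.0437
finger_force: 30.0
```

```bash
python3 go.py; python3 -c "
from bench import robot;print(robot.get_obs()['finger_force'])"
```

```text
t 4.85 meas [ 6.409000e-01 -6.500000e-03  1.302000e-01  1.679541e+02] cmd-meas mm [-0.73  0.26 -0.16] -0.0 F [-0.4 -0.3 -4.2] w 0.0437 tilt [1.7998e+02 8.0000e-02]
29.99576210975647
```

```bash
python3 go.py "0.46 -0.2633 0.13 158.35"
```

```text
t 4.85 meas [ 6.409000e-01 -6.500000e-03  1.302000e-01  1.679541e+02] cmd-meas mm [-0.73  0.26 -0.16] -0.0 F [-0.4 -0.3 -4.2] w 0.0437 tilt [1.7998e+02 8.0000e-02]
[4.9, -11.56, -0.0, 1.6] rows>= 8.0
```

Call:
servo_tool --pt "0.5 -1.2 0 0.2 1" --pt "1.0 -2.4 0 0.4 1" --pt "1.6 -3.8 0 0.6 1" --pt "2.2 -5.2 0 0.8 1" --pt "2.8 -6.6 0 1.0 1" --pt "3.4 -8.0 0 1.2 1" --pt "4.0 -9.4 0 1.4 1" --pt "4.5 -10.6 0 1.6 1" --pt "4.9 -11.56 0 1.6 1" --pt "4.9 -11.56 0 1.6 1"

```text
time: 5.68
tool_pos: [0.4562, -0.2665, 0.1263]
ee_rot: [-3.14, -0.006, 2.758]
wrist_force: [0.5, 0.1, -2.4]
width: 0.0437
finger_force: 30.0
```

```bash
python3 go.py "0.46 -0.2633 0.067 158.35"
```

```text
t 5.68 meas [ 4.562000e-01 -2.665000e-01  1.263000e-01  1.580234e+02] cmd-meas mm [3.82 3.21 3.66] 0.33 F [ 0.5  0.1 -2.4] w 0.0437 tilt [-179.91   -0.36]
[0.0, -0.0, 2.52, 0.0] rows>= 2.0
```

Call:
servo_tool --pt "0 0 0 0 1" --pt "0 0 0 0 1" --pt "0 0 0 0 1" --pt "0 0 0.8 0 1" --pt "0 0 1.5 0 1" --pt "0 0 2.1 0 1" --pt "0 0 2.52 0 1" --pt "0 0 2.52 0 1" --pt "0 0 2.52 0 1" --pt "0 0 2.52 0 1"

```text
time: 6.52
tool_pos: [0.4613, -0.2635, 0.0673]
ee_rot: [-3.141, 0.001, 2.765]
wrist_force: [1.3, -0.3, -3.0]
width: 0.0438
finger_force: 30.0
```

```bash
python3 go.py; python3 - <<'E'
import pickle
from bench import robot
from h import *
S={n:robot.snapshot(n) for n in("top","side")};pickle.dump(S,open("s1.pkl","wb"))
a=crop(S["side"]["image"],320,115,440,210,6);b=crop(S["top"]["image"],440,225,530,345,4.9)
a=crop(S["side"]["image"],325,120,427,190,3.9);b=crop(S["top"]["image"],440,225,535,345,4.1)
H=max(a.shape[0],b.shape[0]);pad=lambda o:cv2.copyMakeBorder(o,0,H-o.shape[0],0,2,cv2.BORDER_CONSTANT)
cv2.imwrite("pics/p1.png",cv2.hconcat([pad(a),pad(b)]))
E
```

```text
t 6.52 meas [ 4.613000e-01 -2.635000e-01  6.730000e-02  1.583979e+02] cmd-meas mm [-1.25  0.22 -0.3 ] -0.05 F [ 1.3 -0.3 -3. ] w 0.0438 tilt [-1.7999e+02  7.0000e-02]
```

View pics/p1.png

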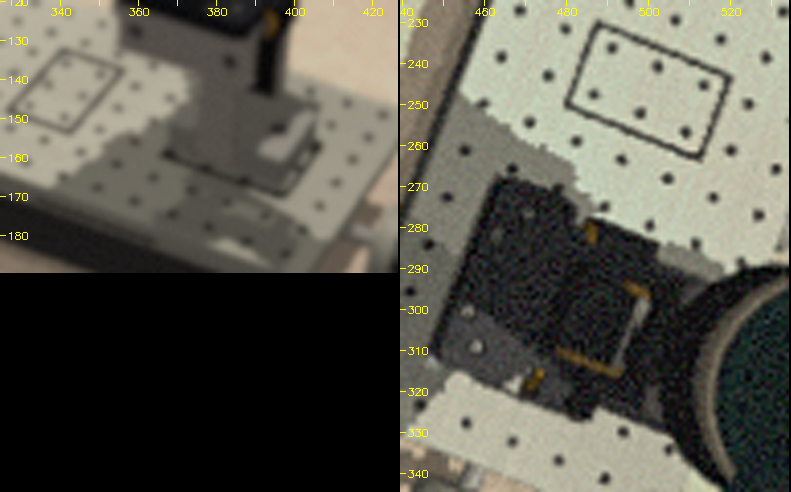

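The side crop shows the riser hovering over its outline, with its long front edge running from (365,159) to (398,170). The top view is blocked by the gripper. I lower in small steps.

Call:
servo_tool --pt "0 0 0.05 0 1" --pt "0 0 0.1 0 1" --pt "0 0 0.14 0 1" --pt "0 0 0.16 0 1" --pt "0 0 0.16 0 1" --pt "0 0 0.16 0 1"

```text
time: 7.12
tool_pos: [0.4605, -0.2636, 0.0625]
ee_rot: [3.142, -0.0, 2.764]
wrist_force: [-0.9, 0.5, -1.2]
width: 0.0439
finger_force: 30.0
```

```bash
cat > add.py <<'E'
import sys,json,numpy as np
r=[float(v) for v in sys.argv[1:]];c=json.load(open('c.json'));y=np.radians(c[3])
c[0]+=.025*(r[0]*np.cos(y)+r[1]*np.sin(y));c[1]+=.025*(r[0]*np.sin(y)-r[1]*np.cos(y));c[2]-=.025*r[2];c[3]-=6*r[3]
json.dump([float(v) for v in c],open('c.json','w'))
E
python3 add.py 0 0 .16 0; python3 go.py
```

```text
t 7.12 meas [ 4.605000e-01 -2.636000e-01  6.250000e-02  1.583473e+02] cmd-meas mm [-0.45  0.32  0.46] 0.0 F [-0.9  0.5 -1.2] w 0.0439 tilt [180.  -0.]
```

Call:
servo_tool --pt "0 0 0.02 0 1" --pt "0 0 0.02 0 1" --pt "0 0 0.02 0 1"

```text
time: 7.37
tool_pos: [0.4605, -0.2636, 0.0625]
ee_rot: [-3.142, 0.0, 2.764]
wrist_force: [-1.7, 1.3, 1.6]
width: 0.0431
finger_force: 30.0
```

```bash
python3 add.py 0 0 .02 0; python3 go.py
```

```text
t 7.37 meas [ 4.605000e-01 -2.636000e-01  6.250000e-02  1.583524e+02] cmd-meas mm [-0.5   0.33  0.02] -0.0 F [-1.7  1.3  1.6] w 0.0431 tilt [-1.8e+02  1.0e-02]
```

Contact is confirmed: z stopped falling and the force rose. I release, lift, and move off towards the small V-block.

Call:
servo_tool --pt "0 0 0 0 0.45" --pt "0 0 0 0 0.3" --pt "0 0 0 0 0" --pt "0 0 0 0 0" --pt "0 0 0 0 0" --pt "0 0 -0.5 0 0" --pt "0 0 -1.5 0 0" --pt "0 0 -2.6 0 0" --pt "0 0 -2.6 0 0"

```text
time: 8.12
tool_pos: [0.4634, -0.2657, 0.1331]
ee_rot: [-3.139, 0.011, 2.764]
wrist_force: [0.9, -0.8, 0.8]
width: 0.0937
finger_force: 0.0
```

```bash
python3 add.py 0 0 -2.6 0; python3 go.py "0.4333 -0.0358 0.12 192.6"
```

```text
t 8.12 meas [ 4.634000e-01 -2.657000e-01  1.331000e-01  1.583548e+02] cmd-meas mm [-3.4   2.35 -5.63] -0.0 F [ 0.9 -0.8  0.8] w 0.0937 tilt [-179.85    0.62]
[4.35, 8.06, 0.3, -5.71] rows>= 6.0
```

Call:
servo_tool --pt "0.5 0.9 0 -0.7 0" --pt "1.1 2.0 0 -1.5 0" --pt "1.8 3.3 0 -2.4 0" --pt "2.5 4.6 0.1 -3.3 0" --pt "3.2 5.9 0.2 -4.2 0" --pt "3.8 7.0 0.3 -5.0 0" --pt "4.35 8.06 0.3 -5.71 0" --pt "4.35 8.06 0.3 -5.71 0" --pt "4.35 8.06 0.3 -5.71 0" --pt "4.35 8.06 0.3 -5.71 0"

```text
time: 8.95
tool_pos: [0.4339, -0.0366, 0.1193]
ee_rot: [-3.141, 0.0, -2.922]
wrist_force: [-0.6, 0.3, 1.2]
width: 0.0942
finger_force: 0.0
```

```bash
python3 go.py; python3 - <<'E'
import pickle
from bench import robot
from h import *
S={n:robot.snapshot(n) for n in("top","side")};pickle.dump(S,open("s2.pkl","wb"))
a=crop(S["side"]["image"],325,115,441,190,3.6);b=crop(S["top"]["image"],445,265,525,350,4.6)
H=max(a.shape[0],b.shape[0]);pad=lambda o:cv2.copyMakeBorder(o,0,H-o.shape[0],0,2,cv2.BORDER_CONSTANT)
cv2.imwrite("pics/p2.png",cv2.hconcat([pad(a),pad(b)]))
E
```

```text
t 8.95 meas [ 4.33900e-01 -3.66000e-02  1.19300e-01  1.92588e+02] cmd-meas mm [-0.61  0.69  0.67] 0.02 F [-0.6  0.3  1.2] w 0.0942 tilt [-179.96    0.  ]
```

View pics/p2.png

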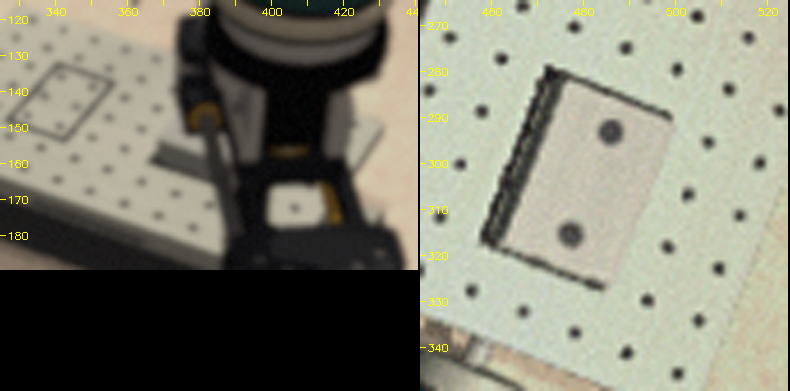

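The riser sits square inside its outline. The outline shows on the upper, lower and left sides. The dots are at about (485.6,293) and (477,315). I compute the offset.

```bash
python3 - <<'E'
from fit import *
D=pickle.load(open("d.pkl","rb")); S2=pickle.load(open("s2.pkl","rb"))["top"]
# refine dot centroids with image code
g=cv2.cvtColor(S2["image"],cv2.COLOR_BGR2GRAY).astype(float)
def cen(x,y,r=3.5,im=g):
    Y,X=np.mgrid[int(y)-5:int(y)+6,int(x)-5:int(x)+6]; m=np.hypot(X-x,Y-y)<=4; p=im[Y,X]; w=np.clip(np.median(p)-20-p,0,None)*m
    return (w*X).sum()/w.sum(),(w*Y).sum()/w.sum()
px=[cen(485.6,293),cen(477.3,315.4)];print(px)
w=ray(S2,px,.076);d=w[0]-w[1];print("dots mid",w.mean(0)[:2],"dist",np.linalg.norm(d),"yaw",np.degrees(np.arctan2(d[1],d[0])))
cx=lambda L:[(445+(u-420)/4.6-.5,265+v/4.6-.5) for u,v in L]
r=fit(box(32,22,76)+[(20,0,76),(-20,0,76)],cx([(566,75),(672,119),(606,286),(500,243)])+px,[.46,-.26,-.37],'riser')
e=r[:2]-D['mr'][:2];y=np.radians(-21.65);print("offset along/across mm",1e3*(e@[np.cos(y),np.sin(y)]),1e3*(e@[-np.sin(y),np.cos(y)]))
# same for original riser, dots
g0=cv2.cvtColor(T["image"],cv2.COLOR_BGR2GRAY).astype(float)
p0=[cen(330.7,189.4,im=g0),cen(325.9,211,im=g0)];w=ray(T,p0,.016);d=w[0]-w[1];print("orig",w.mean(0)[:2],np.linalg.norm(d),np.degrees(np.arctan2(d[1],d[0])))
E
```

```text
[(np.float64(486.0530164533821), np.float64(293.2477148080439)), (np.float64(477.32371505861136), np.float64(315.49594229035165))]
dots mid [ 0.45982486 -0.26331879] dist 0.03995057247882902 yaw -21.833576264985798
riser [ 0.4605 -0.2621 -0.3827] deg -21.93 res px [[0.3, 0.5], [0.7, 0.7], [1.0, 0.0], [0.0, 0.4], [0.7, 0.4], [0.7, 0.4]]
offset along/across mm -0.022948035060137054 1.2828713502317353
orig [ 0.63985245 -0.00715221] 0.04011066623183394 -12.470461243676343
```

The riser is within about 0.3 mm of its outline's centre. Next is the small V-block.

```bash
python3 go.py "0.4333 -0.0358 0.006 192.6"
```

```text
t 9.05 meas [ 4.340000e-01 -3.720000e-02  1.194000e-01  1.924947e+02] cmd-meas mm [-0.69  1.32  0.64] 0.12 F [ 0.1 -0.1  0.3] w 0.0941 tilt [-179.98   -0.  ]
[-0.0, 0.0, 4.56, 0.0] rows>= 3.0
```

Call:
servo_tool --pt "0 0 1.0 0 0" --pt "0 0 2.2 0 0" --pt "0 0 3.3 0 0" --pt "0 0 4.1 0 0" --pt "0 0 4.56 0 0" --pt "0 0 4.56 0 0" --pt "0 0 4.56 0 0"

```text
time: 9.63
tool_pos: [0.4335, -0.0371, 0.005]
ee_rot: [3.141, -0.001, -2.924]
wrist_force: [0.6, 0.6, -0.1]
width: 0.094
finger_force: 0.0
```

Call:
servo_tool --pt "0 0 0 0 1" --pt "0 0 0 0 1" --pt "0 0 0 0 1" --pt "0 0 0 0 1" --pt "0 0 0 0 1" --pt "0 0 0 0 1" --pt "0 0 0 0 1" --pt "0 0 0 0 1" --pt "0 0 0 0 1" --pt "0 0 0 0 1"

```text
time: 10.47
tool_pos: [0.4337, -0.036, 0.0055]
ee_rot: [3.141, 0.0, -2.921]
wrist_force: [0.2, 1.5, 0.5]
width: 0.0396
finger_force: 30.0
```

```bash
python3 go.py "0.4333 -0.0358 0.14 192.6"
```

```text
t 10.47 meas [ 4.337000e-01 -3.600000e-02  5.500000e-03  1.926139e+02] cmd-meas mm [-0.46  0.07  0.51] -0.0 F [0.2 1.5 0.5] w 0.0396 tilt [179.97   0.  ]
[-0.0, 0.0, -5.36, 0.0] rows>= 4.0
```

Call:
servo_tool --pt "0 0 -0.3 0 1" --pt "0 0 -1 0 1" --pt "0 0 -2 0 1" --pt "0 0 -3.3 0 1" --pt "0 0 -4.6 0 1" --pt "0 0 -5.36 0 1" --pt "0 0 -5.36 0 1" --pt "0 0 -5.36 0 1"

```text
time: 11.13
tool_pos: [0.4342, -0.0363, 0.1401]
ee_rot: [-3.141, 0.002, -2.921]
wrist_force: [-0.2, -0.6, -2.5]
width: 0.0399
finger_force: 30.0
```

```bash
python3 go.py "0.46 -0.2633 0.14 158.3"
```

```text
t 11.13 meas [ 4.342000e-01 -3.630000e-02  1.401000e-01  1.926108e+02] cmd-meas mm [-0.91  0.44 -0.12] 0.0 F [-0.2 -0.6 -2.5] w 0.0399 tilt [-1.7995e+02  1.1000e-01]
[0.94, -9.11, -0.0, 5.72] rows>= 6.0
```

Call:
servo_tool --pt "0.1 -1.0 0 0.6 1" --pt "0.2 -2.2 0 1.4 1" --pt "0.35 -3.5 0 2.2 1" --pt "0.5 -4.9 0 3.1 1" --pt "0.65 -6.3 0 4.0 1" --pt "0.8 -7.6 0 4.8 1" --pt "0.9 -8.6 0 5.4 1" --pt "0.94 -9.11 0 5.72 1" --pt "0.94 -9.11 0 5.72 1" --pt "0.94 -9.11 0 5.72 1"

```text
time: 11.97
tool_pos: [0.4596, -0.2625, 0.1374]
ee_rot: [3.139, -0.004, 2.763]
wrist_force: [-0.5, 0.3, -3.7]
width: 0.0397
finger_force: 30.0
```

```bash
python3 go.py "0.46 -0.2633 0.085 158.3"
```

```text
t 11.97 meas [ 4.596000e-01 -2.625000e-01  1.374000e-01  1.583166e+02] cmd-meas mm [ 0.45 -0.82  2.62] -0.03 F [-0.5  0.3 -3.7] w 0.0397 tilt [179.88  -0.24]
[0.0, -0.0, 2.2, -0.0] rows>= 2.0
```

Call:
servo_tool --pt "0 0 0.3 0 1" --pt "0 0 1.0 0 1" --pt "0 0 1.6 0 1" --pt "0 0 2.0 0 1" --pt "0 0 2.2 0 1" --pt "0 0 2.2 0 1" --pt "0 0 2.2 0 1" --pt "0 0 2.2 0 1"

```text
time: 12.63
tool_pos: [0.4612, -0.2637, 0.0855]
ee_rot: [-3.141, 0.002, 2.763]
wrist_force: [-0.4, -0.8, -1.8]
width: 0.0403
finger_force: 30.0
```

```bash
python3 go.py
```

```text
t 12.63 meas [ 4.612000e-01 -2.637000e-01  8.550000e-02  1.583243e+02] cmd-meas mm [-1.13  0.38 -0.52] -0.03 F [-0.4 -0.8 -1.8] w 0.0403 tilt [-1.7998e+02  1.1000e-01]
```

Call:
servo_tool --pt "0 0 0.04 0 1" --pt "0 0 0.08 0 1" --pt "0 0 0.1 0 1" --pt "0 0 0.12 0 1" --pt "0 0 0.13 0 1" --pt "0 0 0.13 0 1" --pt "0 0 0.13 0 1"

```text
time: 13.22
tool_pos: [0.4607, -0.2637, 0.0815]
ee_rot: [-3.142, 0.0, 2.763]
wrist_force: [-0.8, 0.6, -0.0]
width: 0.0396
finger_force: 30.0
```

```bash
python3 add.py 0 0 .13 0; python3 go.py
```

```text
t 13.22 meas [ 4.607000e-01 -2.637000e-01  8.150000e-02  1.582887e+02] cmd-meas mm [-0.59  0.43  0.24] 0.0 F [-0.8  0.6 -0. ] w 0.0396 tilt [-1.8e+02  2.0e-02]
```

Contact: the vertical force rose to 0 and the cmd–meas gap shrank. I press a hair more and release.

Call:
servo_tool --pt "0 0 0.01 0 1" --pt "0 0 0.01 0 1" --pt "0 0 0.01 0 0.5" --pt "0 0 0.01 0 0.3" --pt "0 0 0.01 0 0" --pt "0 0 0.01 0 0" --pt "0 0 0.01 0 0" --pt "0 0 -0.5 0 0" --pt "0 0 -1.5 0 0" --pt "0 0 -2.4 0 0"

```text
time: 14.05
tool_pos: [0.46, -0.2632, 0.141]
ee_rot: [3.141, -0.002, 2.763]
wrist_force: [-0.1, 0.4, 0.7]
width: 0.0899
finger_force: 0.0
```

```bash
python3 add.py 0 0 -2.4 0; python3 go.py "0.5343 -0.0392 0.14 170.7"
```

```text
t 14.05 meas [ 4.600000e-01 -2.632000e-01  1.410000e-01  1.582915e+02] cmd-meas mm [ 0.1  -0.13  0.73] -0.0 F [-0.1  0.4  0.7] w 0.0899 tilt [ 1.7996e+02 -1.3000e-01]
[0.56, 9.43, 0.07, -2.07] rows>= 6.0
```

Call:
servo_tool --pt "0.05 0.8 0 -0.2 0" --pt "0.1 2.0 0 -0.4 0" --pt "0.2 3.4 0.02 -0.7 0" --pt "0.3 4.9 0.04 -1.1 0" --pt "0.4 6.4 0.05 -1.5 0" --pt "0.5 7.8 0.07 -1.8 0" --pt "0.56 8.9 0.07 -2.07 0" --pt "0.56 9.43 0.07 -2.07 0" --pt "0.56 9.43 0.07 -2.07 0" --pt "0.56 9.43 0.07 -2.07 0"

```text
time: 14.88
tool_pos: [0.5347, -0.0398, 0.1393]
ee_rot: [-3.141, -0.0, 2.98]
wrist_force: [0.1, 0.3, 0.5]
width: 0.0944
finger_force: 0.0
```

```bash
python3 go.py; python3 - <<'E'
import pickle
from bench import robot
from h import *
S={n:robot.snapshot(n) for n in("top","side")};pickle.dump(S,open("s3.pkl","wb"))
a=crop(S["side"]["image"],345,110,441,180,3.9);b=crop(S["top"]["image"],445,265,525,350,4.9)
H=max(a.shape[0],b.shape[0]);pad=lambda o:cv2.copyMakeBorder(o,0,H-o.shape[0],0,2,cv2.BORDER_CONSTANT)
cv2.imwrite("pics/p3.png",cv2.hconcat([pad(a),pad(b)])); print(a.shape)
E
```

```text
t 14.88 meas [ 5.347000e-01 -3.980000e-02  1.393000e-01  1.707325e+02] cmd-meas mm [-0.4   0.7   0.68] -0.02 F [0.1 0.3 0.5] w 0.0944 tilt [-1.7994e+02 -2.0000e-02]
(273, 374, 3)
```

View pics/p3.png

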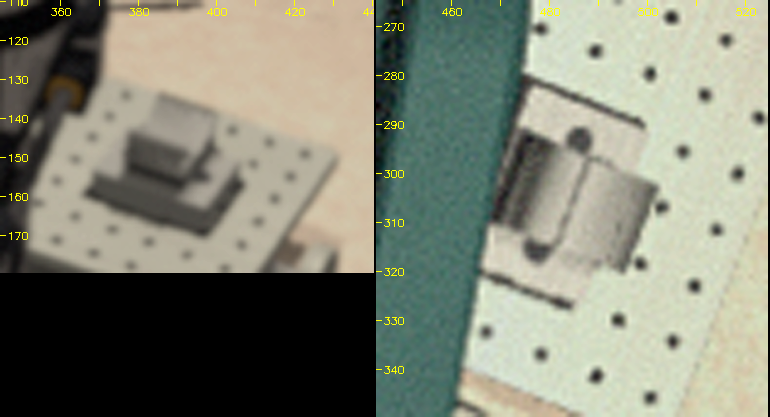

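The small V-block stands on the riser. In the top view the groove runs from (490,297) to (481,317) and the right-hand top corners are at (502,303) and (495,320).

```bash
python3 - <<'E'
from fit import *
D=pickle.load(open("d.pkl","rb"))
cx=lambda L:[(445+(u-376)/4.9-.5,265+v/4.9-.5) for u,v in L]
M=[(16,-20,104),(-16,-20,104),(16,0,90),(-16,0,90)]
r=fit(M,cx([(657,187),(622,271),(597,158),(555,255)]),[.46,-.26,-.37],'vs')
# side view, outline top corners: far-left, far-right ...
sx=lambda L:[(345+u/3.9-.5,110+v/3.9-.5) for u,v in L]
SS=pickle.load(open("s3.pkl","rb"))["side"]
for q in (r,[.46,-.2633,np.radians(-21.7)]):
    print((((proj(SS,pose(q,box(16,20,104)+box(32,22,76)))-[344.5,109.5])*3.9)).round(0).tolist())
E
```

```text
vs [ 0.4585 -0.2632 -0.394 ] deg -22.57 res px [[0.9, 0.1], [0.5, 1.2], [1.3, 0.3], [0.1, 1.4]]
[[126.0, 135.0], [161.0, 93.0], [217.0, 112.0], [184.0, 155.0], [93.0, 170.0], [132.0, 125.0], [243.0, 163.0], [206.0, 210.0]]
[[124.0, 135.0], [157.0, 93.0], [214.0, 111.0], [181.0, 154.0], [91.0, 171.0], [128.0, 125.0], [240.0, 162.0], [204.0, 210.0]]
```

```bash
python3 go.py "0.5345 -0.0392 0.008 170.7"
```

```text
t 14.98 meas [ 5.345000e-01 -4.090000e-02  1.394000e-01  1.705996e+02] cmd-meas mm [-0.19  1.8   0.62] 0.11 F [-0.4 -1.4 -0.4] w 0.094 tilt [-1.7995e+02 -2.0000e-02]
[-0.01, -0.0, 5.28, 0.0] rows>= 4.0
```

Call:
servo_tool --pt "0 0 1.0 0 0" --pt "0 0 2.2 0 0" --pt "0 0 3.3 0 0" --pt "0 0 4.3 0 0" --pt "0 0 5.0 0 0" --pt "0 0 5.28 0 0" --pt "0 0 5.28 0 0" --pt "0 0 5.28 0 0"

```text
time: 15.65
tool_pos: [0.535, -0.0405, 0.0081]
ee_rot: [-3.141, 0.001, 2.978]
wrist_force: [0.1, -1.0, -0.0]
width: 0.0941
finger_force: 0.0
```

Call:
servo_tool --pt "0 0 0 0 1" --pt "0 0 0 0 1" --pt "0 0 0 0 1" --pt "0 0 0 0 1" --pt "0 0 0 0 1" --pt "0 0 0 0 1" --pt "0 0 0 0 1" --pt "0 0 0 0 1" --pt "0 0 0 0 1" --pt "0 0 0 0 1"

```text
time: 16.48
tool_pos: [0.5349, -0.0393, 0.0077]
ee_rot: [3.141, 0.0, 2.98]
wrist_force: [0.5, 0.3, 2.6]
width: 0.056
finger_force: 30.0
```

```bash
python3 go.py "0.5345 -0.0392 0.14 170.7"
```

```text
t 16.48 meas [ 5.349000e-01 -3.930000e-02  7.700000e-03  1.707179e+02] cmd-meas mm [-0.38  0.19  0.27] -0.01 F [0.5 0.3 2.6] w 0.056 tilt [1.7999e+02 2.0000e-02]
[-0.0, -0.0, -5.28, 0.0] rows>= 4.0
```

Call:
servo_tool --pt "0 0 -0.3 0 1" --pt "0 0 -1 0 1" --pt "0 0 -2 0 1" --pt "0 0 -3.3 0 1" --pt "0 0 -4.6 0 1" --pt "0 0 -5.28 0 1" --pt "0 0 -5.28 0 1" --pt "0 0 -5.28 0 1"

```text
time: 17.15
tool_pos: [0.5347, -0.0394, 0.1394]
ee_rot: [3.142, 0.0, 2.979]
wrist_force: [0.3, -0.0, -5.0]
width: 0.0558
finger_force: 30.0
```

```bash
python3 go.py "0.5566 -0.3017 0.14 158.35"
```

```text
t 17.15 meas [ 5.347000e-01 -3.940000e-02  1.394000e-01  1.707084e+02] cmd-meas mm [-0.2   0.27  0.64] 0.0 F [ 0.3 -0.  -5. ] w 0.0558 tilt [1.8e+02 2.0e-02]
[-2.57, -10.22, -0.0, 2.06] rows>= 7.0
```

Call:
servo_tool --pt "-0.2 -1.0 0 0.2 1" --pt "-0.5 -2.2 0 0.4 1" --pt "-0.9 -3.6 0 0.7 1" --pt "-1.3 -5.1 0 1.0 1" --pt "-1.65 -6.6 0 1.3 1" --pt "-2.0 -8.0 0 1.6 1" --pt "-2.3 -9.2 0 1.9 1" --pt "-2.57 -10.22 0 2.06 1" --pt "-2.57 -10.22 0 2.06 1" --pt "-2.57 -10.22 0 2.06 1"

```text
time: 17.98
tool_pos: [0.5549, -0.3023, 0.1348]
ee_rot: [3.14, -0.008, 2.761]
wrist_force: [0.5, 1.2, -4.2]
width: 0.0558
finger_force: 30.0
```

```bash
python3 go.py "0.5566 -0.3017 0.0715 158.35"
```

```text
t 17.98 meas [ 5.549000e-01 -3.023000e-01  1.348000e-01  1.582036e+02] cmd-meas mm [1.76 0.68 5.18] 0.15 F [ 0.5  1.2 -4.2] w 0.0558 tilt [179.89  -0.43]
[0.0, -0.0, 2.74, 0.0] rows>= 2.0
```

Call:
servo_tool --pt "0 0 0.3 0 1" --pt "0 0 1.0 0 1" --pt "0 0 1.8 0 1" --pt "0 0 2.4 0 1" --pt "0 0 2.74 0 1" --pt "0 0 2.74 0 1" --pt "0 0 2.74 0 1" --pt "0 0 2.74 0 1"

```text
time: 18.65
tool_pos: [0.5572, -0.3013, 0.0711]
ee_rot: [3.142, 0.001, 2.765]
wrist_force: [0.0, -0.9, -3.5]
width: 0.056
finger_force: 30.0
```

```bash
python3 go.py
```

```text
t 18.65 meas [ 5.572000e-01 -3.013000e-01  7.110000e-02  1.584067e+02] cmd-meas mm [-0.56 -0.31  0.37] -0.06 F [ 0.  -0.9 -3.5] w 0.056 tilt [1.8e+02 3.0e-02]
```

Contact is expected at measured z ≈ 0.0675, so I go down about 3.6 mm.

Call:
servo_tool --pt "0 0 0.05 0 1" --pt "0 0 0.09 0 1" --pt "0 0 0.12 0 1" --pt "0 0 0.14 0 1" --pt "0 0 0.14 0 1" --pt "0 0 0.14 0 1" --pt "0 0 0.14 0 1"

```text
time: 19.23
tool_pos: [0.5569, -0.3019, 0.0674]
ee_rot: [3.141, -0.0, 2.764]
wrist_force: [0.4, -0.2, -4.5]
width: 0.0557
finger_force: 30.0
```

```bash
python3 add.py 0 0 .14 0; python3 go.py
```

```text
t 19.23 meas [ 5.569000e-01 -3.019000e-01  6.740000e-02  1.583471e+02] cmd-meas mm [-0.24  0.29  0.57] 0.0 F [ 0.4 -0.2 -4.5] w 0.0557 tilt [179.99  -0.  ]
```

Not quite in contact yet, so I take 0.5 mm more.

Call:
servo_tool --pt "0 0 0.01 0 1" --pt "0 0 0.02 0 1" --pt "0 0 0.02 0 1" --pt "0 0 0.02 0 1"

```text
time: 19.57
tool_pos: [0.5569, -0.302, 0.0674]
ee_rot: [-3.142, 0.0, 2.764]
wrist_force: [-1.2, -0.4, -1.2]
width: 0.056
finger_force: 30.0
```

```bash
python3 add.py 0 0 .02 0; python3 go.py
```

```text
t 19.57 meas [ 5.569000e-01 -3.020000e-01  6.740000e-02  1.583488e+02] cmd-meas mm [-0.26  0.34  0.12] 0.0 F [-1.2 -0.4 -1.2] w 0.056 tilt [-1.8e+02  2.0e-02]
```

Contact: z has stopped and the force is rising. I release, lift, and head for the torch.

Call:
servo_tool --pt "0 0 0.01 0 1" --pt "0 0 0.01 0 0.3" --pt "0 0 0.01 0 0" --pt "0 0 0.01 0 0" --pt "0 0 0.01 0 0" --pt "0 0 0.01 0 0" --pt "0 0 -0.5 0 0" --pt "0 0 -1.5 0 0" --pt "0 0 -2.8 0 0" --pt "0 0 -3.6 0 0"

```text
time: 20.4
tool_pos: [0.5577, -0.3024, 0.1612]
ee_rot: [-3.141, 0.004, 2.764]
wrist_force: [0.1, 0.3, 0.3]
width: 0.0945
finger_force: 0.0
```

```bash
python3 add.py 0 0 -3.6 0; python3 go.py "0.548 -0.02 0.14 170.4"
```

```text
t 20.4 meas [  0.5577  -0.3024   0.1612 158.3516] cmd-meas mm [-1.06  0.79 -3.66] -0.0 F [0.1 0.3 0.3] w 0.0945 tilt [-179.96    0.24]
[4.48, 10.34, 0.7, -2.01] rows>= 7.0
```

Call:
servo_tool --pt "0.4 0.9 0 -0.2 0" --pt "0.9 2.2 0.1 -0.4 0" --pt "1.5 3.7 0.2 -0.7 0" --pt "2.2 5.3 0.3 -1.0 0" --pt "2.9 6.9 0.4 -1.3 0" --pt "3.6 8.4 0.5 -1.6 0" --pt "4.2 9.7 0.6 -1.9 0" --pt "4.48 10.34 0.7 -2.01 0" --pt "4.48 10.34 0.7 -2.01 0" --pt "4.48 10.34 0.7 -2.01 0"

```text
time: 21.23
tool_pos: [0.5484, -0.0197, 0.1405]
ee_rot: [-3.141, 0.001, 2.976]
wrist_force: [-0.7, 0.3, 0.8]
width: 0.0943
finger_force: 0.0
```

```bash
python3 go.py "0.5334 0.2744 0.14 194.5"
```

```text
t 21.23 meas [ 5.484000e-01 -1.970000e-02  1.405000e-01  1.705263e+02] cmd-meas mm [-0.45 -0.34 -0.49] -0.12 F [-0.7  0.3  0.8] w 0.0943 tilt [-1.7997e+02  8.0000e-02]
[2.54, 11.52, -0.0, -4.01] rows>= 8.0
```

Call:
servo_tool --pt "0.3 1.2 0 -0.4 0" --pt "0.6 2.7 0 -0.9 0" --pt "1.0 4.3 0 -1.5 0" --pt "1.3 5.9 0 -2.1 0" --pt "1.7 7.5 0 -2.7 0" --pt "2.0 9.1 0 -3.3 0" --pt "2.3 10.5 0 -3.8 0" --pt "2.54 11.52 0 -4.01 0" --pt "2.54 11.52 0 -4.01 0" --pt "2.54 11.52 0 -4.01 0"

```text
time: 22.07
tool_pos: [0.5345, 0.2739, 0.1398]
ee_rot: [-3.141, 0.001, -2.889]
wrist_force: [0.4, -0.1, -0.6]
width: 0.0942
finger_force: 0.0
```

```bash
python3 go.py; python3 - <<'E'
import pickle
from bench import robot
from h import *
S={n:robot.snapshot(n) for n in("top","side")};pickle.dump(S,open("s4.pkl","wb"))
a=crop(S["side"]["image"],235,365,385,450,3);b=crop(S["top"]["image"],440,190,552,350,3.1)
H=max(a.shape[0],b.shape[0]);pad=lambda o:cv2.copyMakeBorder(o,0,H-o.shape[0],0,2,cv2.BORDER_CONSTANT)
a2=crop(S["side"]["image"],290,105,440,190,3); a=cv2.vconcat([a,a2]);H=max(a.shape[0],b.shape[0])
cv2.imwrite("pics/p4.png",cv2.hconcat([pad(a),pad(b)])); print(a.shape,b.shape)
E
```

```text
t 22.07 meas [5.345000e-01 2.739000e-01 1.398000e-01 1.944713e+02] cmd-meas mm [-1.15  0.61  0.25] -0.0 F [ 0.4 -0.1 -0.6] w 0.0942 tilt [-1.7995e+02  3.0000e-02]
(510, 450, 3) (496, 347, 3)
```

View pics/p4.png

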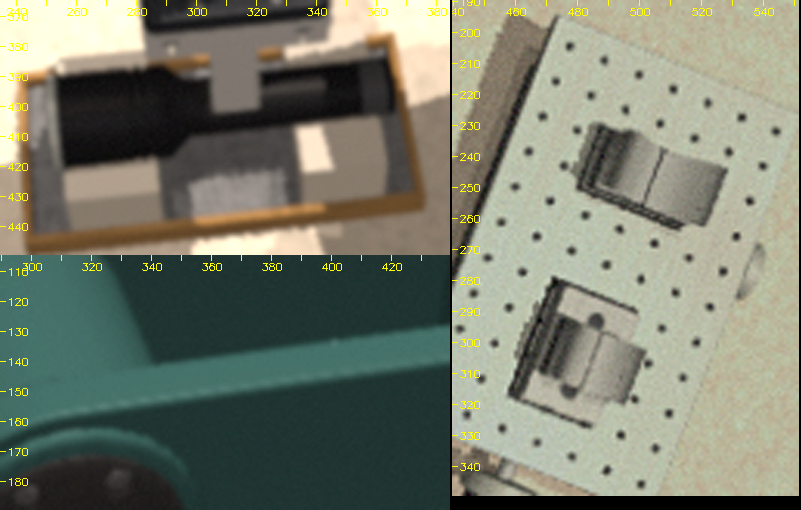

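The side crop shows the fingers above the torch's thin body, clear of the saddles. The lens is at about (253.5,405) and the tail at about (365.5,393). The top crop shows the large V-block on its outline with its groove in line with the small block's. I check both numerically.

```bash
python3 - <<'E'
from fit import *
S4=pickle.load(open("s4.pkl","rb"));T4=S4["top"]
cx=lambda L:[(440+(u-452)/3.1-.5,190+v/3.1-.5) for u,v in L]
import fit as F; F.T=T4
r=fit([(16,-28,100),(-16,-28,100),(16,0,78),(-16,0,78)],cx([(727,168),(706,225),(663,147),(645,192)]),[.55,-.3,-.37],'vl')
v=fit([(16,-20,104),(-16,-20,104),(16,0,90),(-16,0,90)],cx([(645,349),(622,404),(603,333),(580,388)]),[.46,-.26,-.37],'vs')
y=np.radians(-21.65);A=np.array([np.cos(y),np.sin(y)]);B=np.array([-np.sin(y),np.cos(y)]);o=np.array([.5083,-.2825])
for n,q in(('vl',r),('vs',v)):print(n,((q[:2]-o)@A*1e3).round(1),((q[:2]-o)@B*1e3).round(1))
w=ray(S4["side"],[(253.5,405.2),(365.5,393.2)],.048);print("torch side",w[:,:2],np.linalg.norm(w[0]-w[1]))
u=(w[0]-w[1])/np.linalg.norm(w[0]-w[1]);print("origin est",(w.mean(0)+u*.0025)[:2],np.degrees(np.arctan2(u[1],u[0])))
E
```

```text
vl [ 0.5594 -0.3019 -0.4559] deg -26.12 res px [[0.9, 0.3], [0.5, 1.1], [0.9, 0.6], [1.3, 2.0]]
vs [ 0.4595 -0.2623 -0.397 ] deg -22.75 res px [[0.4, 0.0], [0.3, 0.6], [0.4, 0.4], [0.4, 0.1]]
vl 54.6 0.8
vs -52.8 0.8
torch side [[0.61357615 0.29682215]
 [0.45665035 0.25610605]] 0.16212189620439948
origin est [0.53753312 0.27709196] 14.54527476837578
```

```bash
python3 - <<'E'
from fit import *
S4=pickle.load(open("s4.pkl","rb"));s=S4["top"];k=7
im=cv2.convertScaleAbs(cv2.resize(s["image"][220:275,475:540],None,fx=k,fy=k,interpolation=cv2.INTER_CUBIC),alpha=1.4)
raw=im.copy()
q=[.5083+.052*np.cos(np.radians(-21.65)),-.2825+.052*np.sin(np.radians(-21.65)),np.radians(-21.65)]
def poly(M,c,cl=True): cv2.polylines(im,[np.int32((proj(s,pose(q,M))-[474.5,219.5])*k)],cl,c,1,cv2.LINE_AA)
poly(box(16,28,100),(0,0,255));poly([(16,0,78),(-16,0,78)],(255,0,0));poly(box(19,31,60),(0,160,0))
for e in(16,-16):poly([(e,28,100),(e,22,100),(e,0,78),(e,-22,100),(e,-28,100)],(0,0,255),False)
cv2.imwrite("pics/p5.png",cv2.vconcat([im])[:600,:800]); print(im.shape)
E
```

```text
(385, 455, 3)
```

View pics/p5.png

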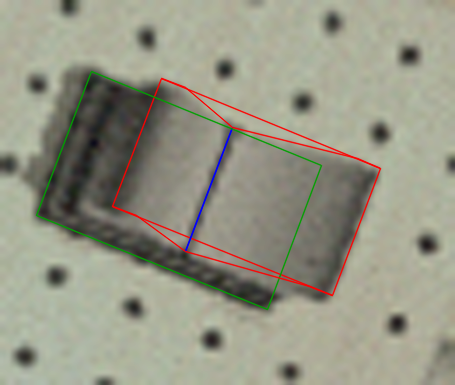

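```bash
python3 go.py "0.5323 0.2747 0.029 194.5"
```

```text
t 22.17 meas [5.345000e-01 2.724000e-01 1.397000e-01 1.943288e+02] cmd-meas mm [-1.21  2.07  0.26] 0.14 F [-0.5 -0.9 -0. ] w 0.0939 tilt [-1.7995e+02  2.0000e-02]
[0.04, 0.02, 4.44, -0.0] rows>= 3.0
```

The overlay of the nominal pose matches the large V-block within about half a pixel, and the outline coincides too. Now I grasp the torch.

Call:
servo_tool --pt "0.04 0.02 0.8 0 0" --pt "0.04 0.02 1.8 0 0" --pt "0.04 0.02 2.8 0 0" --pt "0.04 0.02 3.6 0 0" --pt "0.04 0.02 4.2 0 0" --pt "0.04 0.02 4.44 0 0" --pt "0.04 0.02 4.44 0 0" --pt "0.04 0.02 4.44 0 0"

```text
time: 22.83
tool_pos: [0.5333, 0.2734, 0.0292]
ee_rot: [-3.142, 0.001, -2.891]
wrist_force: [-0.5, 0.4, -0.3]
width: 0.0941
finger_force: 0.0
```

Call:
servo_tool --pt "0 0 0 0 1" --pt "0 0 0 0 1" --pt "0 0 0 0 1" --pt "0 0 0 0 1" --pt "0 0 0 0 1" --pt "0 0 0 0 1" --pt "0 0 0 0 1" --pt "0 0 0 0 1" --pt "0 0 0 0 1" --pt "0 0 0 0 1"

```text
time: 23.67
tool_pos: [0.5324, 0.2745, 0.0284]
ee_rot: [3.142, -0.0, -2.889]
wrist_force: [-0.4, -0.4, 1.0]
width: 0.0306
finger_force: 0.4
```

```bash
python3 go.py "0.5323 0.2747 0.17 194.5"
```

```text
t 23.67 meas [5.324000e-01 2.745000e-01 2.840000e-02 1.944737e+02] cmd-meas mm [-0.2   0.23  0.59] -0.0 F [-0.4 -0.4  1. ] w 0.0306 tilt [180.  -0.]
[-0.0, -0.0, -5.64, -0.0] rows>= 4.0
```

Still closing (30.6 mm). I let it finish, then lift.

Call:
servo_tool --pt "0 0 0 0 1" --pt "0 0 0 0 1" --pt "0 0 0 0 1" --pt "0 0 -0.3 0 1" --pt "0 0 -1 0 1" --pt "0 0 -2.2 0 1" --pt "0 0 -3.6 0 1" --pt "0 0 -4.9 0 1" --pt "0 0 -5.64 0 1" --pt "0 0 -5.64 0 1"

```text
time: 24.5
tool_pos: [0.535, 0.2754, 0.1761]
ee_rot: [3.14, 0.011, -2.889]
wrist_force: [1.0, -0.1, -1.3]
width: 0.0274
finger_force: 30.0
```

```bash
python3 go.py "0.55 0.0 0.17 176"
```

```text
t 24.5 meas [5.350000e-01 2.754000e-01 1.761000e-01 1.944691e+02] cmd-meas mm [-2.83 -0.69 -6.14] 0.0 F [ 1.  -0.1 -1.3] w 0.0274 tilt [179.93   0.63]
[2.06, -10.82, -0.0, 3.08] rows>= 7.0
```

Call:
servo_tool --pt "0.2 -1.0 0 0.3 1" --pt "0.5 -2.3 0 0.6 1" --pt "0.8 -3.8 0 1.0 1" --pt "1.1 -5.4 0 1.5 1" --pt "1.4 -7.0 0 2.0 1" --pt "1.7 -8.6 0 2.5 1" --pt "1.9 -9.9 0 2.9 1" --pt "2.06 -10.82 0 3.08 1" --pt "2.06 -10.82 0 3.08 1" --pt "2.06 -10.82 0 3.08 1"

```text
time: 25.33
tool_pos: [0.5491, -0.0014, 0.1673]
ee_rot: [3.141, -0.004, 3.069]
wrist_force: [0.3, -0.7, -3.1]
width: 0.0275
finger_force: 30.0
```

```bash
python3 go.py "0.5009 -0.2795 0.17 158.35"
```

```text
t 25.33 meas [ 5.491000e-01 -1.400000e-03  1.673000e-01  1.758395e+02] cmd-meas mm [0.83 1.32 2.73] 0.15 F [ 0.3 -0.7 -3.1] w 0.0275 tilt [179.96  -0.22]
[1.18, -11.29, -0.0, 2.94] rows>= 7.0
```

Call:
servo_tool --pt "0.1 -1.0 0 0.3 1" --pt "0.2 -2.3 0 0.6 1" --pt "0.4 -3.9 0 1.0 1" --pt "0.55 -5.5 0 1.4 1" --pt "0.7 -7.1 0 1.9 1" --pt "0.9 -8.7 0 2.3 1" --pt "1.1 -10.2 0 2.7 1" --pt "1.18 -11.29 0 2.94 1" --pt "1.18 -11.29 0 2.94 1" --pt "1.18 -11.29 0 2.94 1"

```text
time: 26.17
tool_pos: [0.5007, -0.2794, 0.1679]
ee_rot: [3.14, -0.003, 2.763]
wrist_force: [-0.3, 0.4, -2.8]
width: 0.0272
finger_force: 30.0
```

Call:
servo_tool --pt "0 0 0 0 1" --pt "0 0 0 0 1" --pt "0 0 0 0 1"

```text
time: 26.42
tool_pos: [0.5015, -0.278, 0.1693]
ee_rot: [3.141, -0.0, 2.767]
wrist_force: [-1.0, -0.2, -2.9]
width: 0.0276
finger_force: 30.0
```

```bash
python3 go.py; python3 - <<'E'
import pickle
from bench import robot
from h import *
S={n:robot.snapshot(n) for n in("top","side")};pickle.dump(S,open("s5.pkl","wb"))
a=crop(S["side"]["image"],300,70,430,180,3.2);b=crop(S["top"]["image"],440,190,565,350,3)
H=max(a.shape[0],b.shape[0]);pad=lambda o:cv2.copyMakeBorder(o,0,H-o.shape[0],0,2,cv2.BORDER_CONSTANT)
cv2.imwrite("pics/p6.png",cv2.hconcat([pad(a),pad(b)])); print(a.shape,b.shape)
E
```

```text
t 26.42 meas [  0.5015  -0.278    0.1693 158.5098] cmd-meas mm [-0.76 -1.55  0.68] -0.16 F [-1.  -0.2 -2.9] w 0.0276 tilt [ 1.7997e+02 -2.0000e-02]
(352, 416, 3) (480, 375, 3)
```

View pics/p6.png

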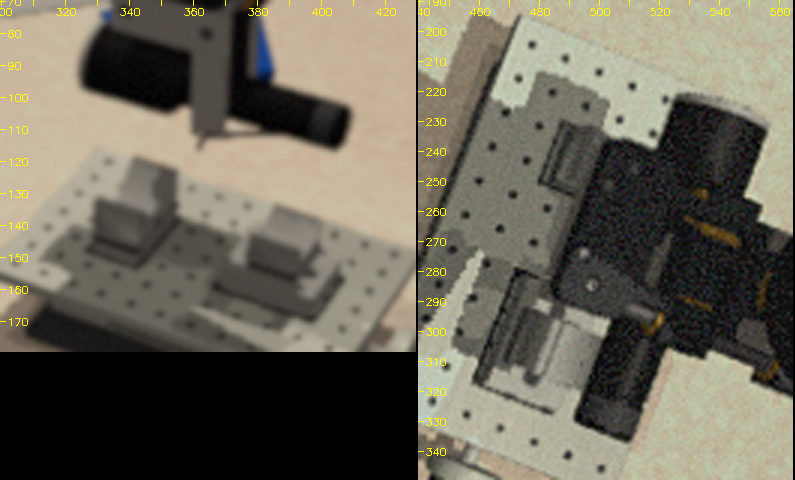

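The torch is held level over the two blocks. In the top view the lens is at about (540.8,226) and the tail at about (501.5,333). In the side view the lens is at about (326.7,87) and the tail at about (407.3,109). I check its position along the table.

```bash
python3 - <<'E'
from fit import *
S=pickle.load(open("s5.pkl","rb"))
o=np.array([.5083,-.2825]);y=np.radians(-21.65);A=np.array([np.cos(y),np.sin(y)]);B=np.array([-np.sin(y),np.cos(y)])
P2={"top":[(540.8,226.2),(501.5,333.2)],"side":[(326.7,87.3),(407.3,109.2)]}
for n in S:
    w=ray(S[n],P2[n],.188)[:,:2]; L=np.linalg.norm(w[0]-w[1]); u=(w[0]-w[1])/L; c=w.mean(0)+u*.0025-o
    print(n,"len",L,"yaw",np.degrees(np.arctan2(u[1],u[0])),"along/across mm",c@A*1e3,c@B*1e3)
for i in(0,1):
    f=lambda X:np.r_[proj(S["top"],X)[0]-P2["top"][i],proj(S["side"],X)[0]-P2["side"][i]]
    r=least_squares(f,[.5,-.28,.18]);print(r.x,"table",(r.x[:2]-o)@A*1e3,(r.x[:2]-o)@B*1e3,np.abs(r.fun).max())
E
python3 go.py "0.5009 -0.2795 0.098 158.35"
```

```text
top len 0.16339105557625577 yaw -20.960973756654646 along/across mm 1.0351614078483782 0.9787534857256344
side len 0.16783605379146418 yaw -19.099903306673887 along/across mm 2.526875333935458 0.1773334621112274
[ 0.58499798 -0.31011053  0.18805935] table 81.47383054081453 2.6338867768062806 1.359036272284925
[ 0.43056822 -0.25105123  0.19026979] table -83.85076460986443 0.5521794701161429 0.7733663229952299
t 26.52 meas [  0.5015  -0.2785   0.1695 158.4752] cmd-meas mm [-0.69 -1.05  0.48] -0.12 F [-0.2  0.1 -1.9] w 0.0276 tilt [179.99   0.  ]
[-0.0, 0.0, 2.88, 0.0] rows>= 2.0
```

Level, and about 1.2 mm too far forward. I correct by 1 mm while lowering.

Call:
servo_tool --pt "0.04 0 0.5 0 1" --pt "0.04 0 1.2 0 1" --pt "0.04 0 1.9 0 1" --pt "0.04 0 2.4 0 1" --pt "0.04 0 2.7 0 1" --pt "0.04 0 2.88 0 1" --pt "0.04 0 2.88 0 1" --pt "0.04 0 2.88 0 1" --pt "0.04 0 2.88 0 1"

```text
time: 27.27
tool_pos: [0.5007, -0.2799, 0.0986]
ee_rot: [-3.141, 0.002, 2.764]
wrist_force: [-0.3, 0.4, -1.7]
width: 0.0275
finger_force: 30.0
```

```bash
python3 add.py 0.04 0 0 0; python3 go.py
```

```text
t 27.27 meas [ 5.007000e-01 -2.799000e-01  9.860000e-02  1.583521e+02] cmd-meas mm [-0.89  0.7  -0.6 ] -0.0 F [-0.3  0.4 -1.7] w 0.0275 tilt [-1.7998e+02  1.2000e-01]
```

Contact is expected at measured z ≈ 0.0904 (commanded about 0.091), so I go down 6.5 mm and then in small steps.

Call:
servo_tool --pt "0 0 0.06 0 1" --pt "0 0 0.12 0 1" --pt "0 0 0.18 0 1" --pt "0 0 0.22 0 1" --pt "0 0 0.25 0 1" --pt "0 0 0.26 0 1" --pt "0 0 0.26 0 1" --pt "0 0 0.26 0 1" --pt "0 0 0.26 0 1"

```text
time: 28.02
tool_pos: [0.5001, -0.2794, 0.091]
ee_rot: [3.141, 0.0, 2.764]
wrist_force: [1.1, -0.6, -3.0]
width: 0.0275
finger_force: 30.0
```

```bash
python3 add.py 0 0 .26 0; python3 go.py
```

```text
t 28.02 meas [ 5.001000e-01 -2.794000e-01  9.100000e-02  1.583525e+02] cmd-meas mm [-0.3   0.24  0.48] -0.0 F [ 1.1 -0.6 -3. ] w 0.0275 tilt [1.7999e+02 1.0000e-02]
```

Call:
servo_tool --pt "0 0 0.01 0 1" --pt "0 0 0.02 0 1" --pt "0 0 0.02 0 1" --pt "0 0 0.02 0 1"

```text
time: 28.35
tool_pos: [0.5001, -0.2794, 0.0904]
ee_rot: [3.142, -0.0, 2.764]
wrist_force: [-0.6, 0.3, -2.1]
width: 0.027
finger_force: 30.0
```

```bash
python3 add.py 0 0 .02 0; python3 go.py
```

```text
t 28.35 meas [ 5.001000e-01 -2.794000e-01  9.040000e-02  1.583522e+02] cmd-meas mm [-0.23  0.25  0.56] -0.0 F [-0.6  0.3 -2.1] w 0.027 tilt [180.  -0.]
```

Call:
servo_tool --pt "0 0 0.01 0 1" --pt "0 0 0.02 0 1" --pt "0 0 0.02 0 1" --pt "0 0 0.02 0 1"

```text
time: 28.68
tool_pos: [0.5002, -0.2795, 0.0903]
ee_rot: [3.142, 0.0, 2.764]
wrist_force: [-0.2, -0.1, -0.2]
width: 0.0273
finger_force: 30.0
```

```bash
python3 add.py 0 0 .02 0; python3 go.py
```

```text
t 28.68 meas [ 5.00200e-01 -2.79500e-01  9.03000e-02  1.58347e+02] cmd-meas mm [-0.31  0.3   0.21] 0.0 F [-0.2 -0.1 -0.2] w 0.0273 tilt [1.8e+02 2.0e-02]
```

Seated: z has stopped at 0.0903. I release gently and lift.

Call:
servo_tool --pt "0 0 0.01 0 1" --pt "0 0 0.01 0 0.6" --pt "0 0 0.01 0 0.4" --pt "0 0 0.01 0 0.1" --pt "0 0 0.01 0 0" --pt "0 0 0.01 0 0" --pt "0 0 0.01 0 0" --pt "0 0 0.01 0 0" --pt "0 0 -0.4 0 0" --pt "0 0 -1.0 0 0"

```text
time: 29.52
tool_pos: [0.499, -0.2787, 0.1138]
ee_rot: [3.141, -0.004, 2.764]
wrist_force: [-0.7, 0.1, 0.4]
width: 0.0834
finger_force: 0.0
```

```bash
python3 add.py 0 0 -1 0; python3 go.py "0.5002 -0.2795 0.22 158.35"
```

```text
t 29.52 meas [ 4.990000e-01 -2.787000e-01  1.138000e-01  1.583499e+02] cmd-meas mm [ 0.82 -0.49  1.7 ] 0.0 F [-0.7  0.1  0.4] w 0.0834 tilt [179.94  -0.23]
[-0.02, -0.01, -4.18, 0.0] rows>= 3.0
```

Call:
servo_tool --pt "0 0 -1 0 0" --pt "0 0 -2 0 0" --pt "0 0 -3.5 0 0" --pt "0 0 -4.16 0 0" --pt "0 0 -4.16 0 0"

```text
time: 29.93
tool_pos: [0.5022, -0.2809, 0.2261]
ee_rot: [-3.139, 0.012, 2.764]
wrist_force: [0.1, 0.2, 0.1]
width: 0.0938
finger_force: 0.0
```

```bash
python3 go.py "0.45 0.0 0.22 170"
```

```text
t 29.93 meas [  0.5022  -0.2809   0.2261 158.3562] cmd-meas mm [-2.    1.31 -6.13] -0.01 F [0.1 0.2 0.1] w 0.0938 tilt [-179.85    0.67]
[5.99, 9.65, -0.0, -1.94] rows>= 7.0
```

Call:
servo_tool --pt "0.6 1.0 0 -0.2 0" --pt "1.4 2.2 0 -0.4 0" --pt "2.3 3.7 0 -0.7 0" --pt "3.2 5.2 0 -1.0 0" --pt "4.1 6.6 0 -1.3 0" --pt "4.9 7.9 0 -1.6 0" --pt "5.6 9.0 0 -1.9 0" --pt "5.99 9.65 0 -1.94 0" --pt "5.99 9.65 0 -1.94 0" --pt "5.99 9.65 0 -1.94 0"

```text
time: 30.77
tool_pos: [0.4494, 0.0006, 0.2182]
ee_rot: [-3.141, -0.001, 2.969]
wrist_force: [0.1, -0.4, 0.4]
width: 0.0939
finger_force: 0.0
```

```bash
python3 - <<'E'
import pickle
from bench import robot
from h import *
S={n:robot.snapshot(n) for n in("top","side")};pickle.dump(S,open("s6.pkl","wb"))
a=crop(S["side"]["image"],300,90,430,180,3.2);b=crop(S["top"]["image"],440,190,565,350,3)
H=max(a.shape[0],b.shape[0]);pad=lambda o:cv2.copyMakeBorder(o,0,H-o.shape[0],0,2,cv2.BORDER_CONSTANT)
cv2.imwrite("pics/p7.png",cv2.hconcat([pad(a),pad(b)]))
E
```

```text
(no output)
```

View pics/p7.png

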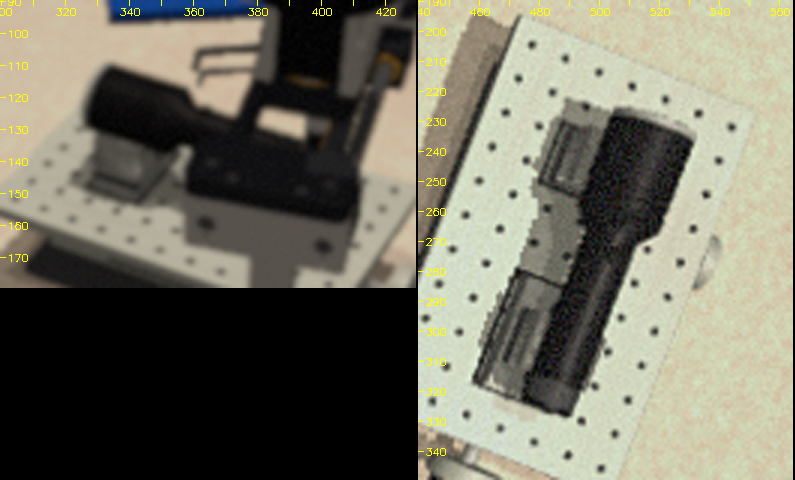

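The torch lies along both blocks, with its lens at about (517.5,231.5) and its tail at about (483,326.5). I check the position numerically.

```bash
python3 - <<'E'
from fit import *
s=pickle.load(open("s6.pkl","rb"))["top"]
o=np.array([.5083,-.2825]);y=np.radians(-21.65);A=np.array([np.cos(y),np.sin(y)]);B=np.array([-np.sin(y),np.cos(y)])
px=[(440+(u-418)/3-.5,190+v/3-.5) for u,v in[(652,126),(549,411)]]
for q in ray(s,px,.11): print((q[:2]-o)@A*1e3,(q[:2]-o)@B*1e3)
X=lambda L:[[*(o+A*a/1e3+B*b/1e3),z/1e3] for a,b,z in L]
print(((proj(s,X([(80,22.5,110),(80,-22.5,110),(-85,14,110),(-85,-14,110)]))-[439.5,189.5])*3+[418,0]).round(0).tolist())
E
```

```text
77.03326973028577 0.6504410854382665
-85.06215663517746 -2.595346728694039
[[617.0, 106.0], [693.0, 137.0], [520.0, 399.0], [569.0, 419.0]]
```

```bash
python3 -c "
from bench import robot
print(robot.close_job())"
```

```text
the job is handed in; nothing more can be done
None
```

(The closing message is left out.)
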